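Clear, shut and child-lock the bottle organizer's tray

ROBOT

A 7-joint arm with a two-finger parallel gripper is mounted at the origin on the work surface. World frame = base frame: x ahead of the robot, y to its left, z up, the work surface at z = 0. Lengths are in mm, angles in rad, forces in N, time in s.
With the tool pointing down it reaches from about 425 to 800 mm from the base axis. Payload 8.3 kg.
Tool frame: the origin (TCP) lies on the centre line of the jaws, within the pads' length; the fingertips stand 22 mm ahead of it and the grasp point (between the pads) lies 3 mm ahead of it; z points along the fingers, y is the direction in which the jaws open and shut (so a half turn about z gives the same grasp; the last joint's range is limited). The gripper opens to 85 mm and grips with 20 to 120 N. Pads are 22 mm wide; open, the fingers measure 114 mm over their backs; the gripper's body (76 mm by 85 mm) begins 54 mm behind the grasp point. The pads swing forward as they close: fully open they stand 13 mm farther back than shut.
Start: joints at [-1.39, 0.383, 0.016, 1.37, -0.006, 1.388, -0.046], TCP at [150.82, 606.513, 253.279] pointing down, gripper open.
Joint ranges: [-2.95, 2.95], [-0.25, 2.06], [-1.52, 1.56], [0.18, 2.33], [-1.44, 4.58], [0.02, 2.06], [-3.01, 3.01]. Speed limits (rad/s): [2.39, 2.39, 3.01, 3.01, 3.14, 3.14, 3.14].

INTERFACE

Orientations are given as a unit quaternion [w, x, y, z].
In Python, from station import bot gives the robot as it stands.
- The arm moves only by the shell command python3 -m inch 'ROWS' [FORCE]. ROWS is JSON, a list of rows, each an object of numbers: "x", "y", "z": the shift along the tool's x, y, z as a fraction of full scale; "ax", "ay", "az": the turn, a rotation vector about the tool's x, y, z as a fraction of full scale; "claw": the closure, from 0 (fully open) to 1 (shut). A call has 1 to 5 rows; each row shifts and turns the pose as measured when the row begins, along the tool's axes as they then stand; what a row does not reach is not made up. Full scale, the value 1, is 7.5 cm for a shift and 0.08 rad for a turn. A row lasts 1/8 s, in which the tool goes at most 62.5 mm and 10.7 degrees, less where a joint would pass 70% of its speed; a pose out of reach is approached as far as the arm can. A call with a number of a shift or a turn outside -1 to 1 is refused whole. A call with a gripper value outside its range is refused whole. The fingers move at their own pace and stop on an object; FORCE is the grip in N (left out, the last holds). Time passes only in rows, so rows that do not move let the fingers close. It gives the time, the measured TCP pose, the force and the opening at its end, in the units of the state.
- bot.get_state(): the state, without advancing time (a new reading comes with each control period).
- bot.camera(name): name is "scene" or "top"; returns a dict with "color" (420x560x3 uint8, red, green, blue), "intrinsics" (3x3 intrinsics, pixels), "D" ([k1, k2, p1, p2, k3] as OpenCV has them; the pictures are not rectified), "R" (3x3) and "t" (3): a world point X has camera coordinates R X + t. Camera axes: x right, y down, z forward; pixel columns grow to the right and rows downward; lengths in mm; the calibration is good to about 2 mm. A picture is of the moment at which its call begins. There is no depth.
- bot.finish_job(): hands the job in, once; it reports no verdict.
The state is a dict: "clock": time; "qpos": joint angles; "qvel": joint speeds; "tau": joint torques, N m; "eef_pos": TCP position; "tool_rot": TCP orientation; "force": force on the tool from outside, world axes, zero at the start; "wrist_torque": the same for the moment, N m; "finger_gap": finger opening in mm.
Only numpy, scipy, OpenCV 4.12 (cv2) and the standard library are available. Lean on these libraries where they do the work, as an engineer would, in place of code of your own. Each camera call takes 0.05 s, during which the arm holds its last target. There are 200 camera calls.

TASK

The straw cup left in the organizer's pulled-out tray is too tall to go under its roof: lift it out upright and stand it on the drying mat, let go, then push the tray fully home and turn the red turnbutton all the way across the tray's front so that the tray is locked in. The orange nipple stays standing in the tray, the cup must not be tipped, and the two bottles and the pacifier case must be left standing where they are.

Things in the scene. Friction and masses are not known exactly. Their poses are not given: they have to be found in the camera images.
- organizer: white bottle organizer, fixed, 200 deep (x) x 260 wide (y) x 113 high. Origin: centre of its underside, on the counter; +x to its back, front (-x) faces the robot, +y to the robot's left. Roof (z 105 to 113) covers x -65 to +100; in front of that the tray is open above. Tray slides out towards -x. Post for the turnbutton at the right front corner: x -135 to -89, y -152 to -128, 70 high
- tray (a joint): how far the tray is pulled out, m: 0 = fully home, grows as it slides out along the organizer's -x (limit 0.15). Sliding it takes about 2 N
- tray_front (a point): middle of the upper edge of the outer face of the tray's wooden front panel (panel 230 wide, 10 thick, from 8 to 85 above the counter); x axis points into the organizer, y to its left. It lies at organizer (-110 - pull-out, 0, 85). Push here on the outer face to shut the tray
- tray_in (a point): on the tray's floor (12 above the counter), axes as the organizer's; it moves with the tray. The inside spans x -100 to +90 and y -105 to +105 of it; side walls reach 52 above the counter
- latch (a joint): angle of the red turnbutton about its upright pivot, rad: 0 = locked, bar across the tray front along organizer +y, at its stop; 1.57 = bar pointing out along -x; up to 2.5 = swung farther outwards to the right. Turns clockwise from above to lock, stiff (about 1 N at the knob), stays where left. Turned across before the tray is home it blocks the tray's front panel
- latch_pivot (a point): the turnbutton's pivot, on top of the post, 70 above the counter, at organizer (-123, -140, 70); axes as the organizer's
- latch_knob (a point): top centre of the turnbutton's upright finger knob: red cylinder 14 in diameter, 28 tall (84 to 112 above the counter), 50 from the pivot along the bar. Bar 18 wide, 12 thick (72 to 84 above the counter), ends 62 from the pivot. Locked, the knob is at organizer (-123, -90)
- cup: stainless straw cup, steel cylinder 58 in diameter with a blue lid, 118 tall, and a short white straw, 7 in diameter, 8 off-centre, up to 138 above its foot. Origin: centre of its foot, z up. Starts standing in the pulled-out tray, on its floor, in front of the roof
- mat: grey-green ribbed drying mat fixed flat on the counter, 120 (x) x 180 (y) x 3 thick. Origin: centre of its underside. One clear bottle stands on its +y half, about 46 from the centre, another on the counter just beyond its +x edge; the -y half is free for the cup
- bottle_a: clear baby bottle with a white collar, 56 in diameter, 138 tall, standing on the mat. Origin: centre of its foot. Leave it alone
- bottle_b: clear baby bottle with a grey collar, 56 in diameter, 138 tall, standing on the counter just beyond the mat's +x edge, beside its free half. Origin: centre of its foot. Leave it alone
- nipple: orange bottle nipple, 42 in diameter at its foot, 48 tall, standing loose in the tray beside the cup. Origin: centre of its foot, z up. It stays in the tray
- case: rounded pacifier case, 60 x 74 x 43 high, beige and pale green with an orange press button, on the counter. Origin: centre of its underside. Leave it alone
Mind the look-alikes: they are no part of the job. What is meant by the nipple is not brown, and is the larger of those in its own colour. Of the things that look like the mat, take the one that is nearest to the robot's base at the start.

How it is judged (in metres and radians):
On the way, in this order (a step that is already met when the one before it is completed fails the run):
1. the straw cup stands upright on the drying mat, let go (x of cup in the frame of mat between -0.045 and 0.045 m and y of cup in the frame of mat between -0.075 and 0.075 m and z of cup in the frame of mat below 0.008 m and angle between cup's own z axis and vertical below 0.1 rad and contact force between the fingers and cup below 0.1 N), for 0.2 s.
2. the tray is fully home (within 6 mm) while the turnbutton is still open (value of joint tray below 0.006 m and value of joint latch above 0.6 rad), for 0.1 s.
3. the turnbutton is turned right across the tray's front (value of joint latch below 0.12 rad and value of joint tray below 0.006 m), for 0.1 s.
At the end, for the whole second after the job is handed in: Turnbutton within 0.12 rad of fully across (0), tray within 6 mm of home, cup upright and still on the mat (centre within 45 mm of the mat's centre along x, 75 mm along y), nipple standing on the tray's floor, both bottles upright (all of step 3 and x of cup in the frame of mat between -0.045 and 0.045 m and y of cup in the frame of mat between -0.075 and 0.075 m and z of cup in the frame of mat below 0.008 m and angle between each of cup, bottle_a, bottle_b's own z axis and vertical below 0.1 rad and linear speed of cup below 0.02 m/s and angle between nipple's own z axis and vertical below 0.15 rad and z of nipple in the frame of tray_in between -0.006 and 0.008 m and x of nipple in the frame of tray_in between -0.1 and 0.09 m); the robot touches nothing.
It fails at once if the cup is tipped by more than about 35 degrees (angle between cup's own z axis and vertical above 0.6 rad).
It fails at once if the nipple is knocked over (angle between nipple's own z axis and vertical above 0.6 rad).
It fails at once if a bottle or the pacifier case is shifted by more than 20 mm or knocked over (distance of any of bottle_a, bottle_b, case from where it was at the start of the episode above 0.02 m or angle between any of bottle_a, bottle_b's own z axis and vertical above 0.4 rad).
It also fails if it takes over 62 s, if anything falls off the work surface, if the arm or the gripper's body presses on something with over 40 N, if the wrist force passes 120 N, or if a joint passes its speed limit or range.

## Working session

There is one attempt and no reset: what is moved stays moved. The work goes in short steps, Python scripts to look and compute and a shell command to move; the robot and the scene stay as the last step left them, time stands still between calls to the robot, and variables do not carry over. Pictures are saved under pics/ and viewed, about 8 in all and at most 12, crops included, and the job is handed in when it is done.

```bash
mkdir -p pics; cat > h.py <<'E'
import numpy as np,cv2
from station import bot
def grab(n,fn=None):
    c=bot.camera(n)
    if fn: cv2.imwrite('pics/'+fn,cv2.cvtColor(c['color'],cv2.COLOR_RGB2BGR))
    return c
def ray(c,uv):
    K=np.array(c['intrinsics'],float);D=np.array(c['D'],float);R=np.array(c['R']);t=np.array(c['t'])
    p=cv2.undistortPoints(np.array(uv,float).reshape(-1,1,2),K,D).reshape(-1,2)
    d=np.c_[p,np.ones(len(p))]@R
    return -R.T@t,d/np.linalg.norm(d,axis=1)[:,None]
def plane(c,uv,z):
    o,d=ray(c,uv); return o+d*((z-o[2])/d[:,2])[:,None]
def tri(c1,p1,c2,p2):
    o1,d1=ray(c1,[p1]);o2,d2=ray(c2,[p2]);d1=d1[0];d2=d2[0]
    s=np.linalg.lstsq(np.c_[d1,-d2],o2-o1,rcond=None)[0]
    a=o1+s[0]*d1;b=o2+s[1]*d2
    return (a+b)/2,np.linalg.norm(a-b)
def proj(c,X):
    return cv2.projectPoints(np.array(X,float).reshape(-1,1,3),cv2.Rodrigues(np.array(c['R'],float))[0],np.array(c['t'],float),np.array(c['intrinsics'],float),np.array(c['D'],float))[0].reshape(-1,2)
E
python3 - <<'E'
from h import *
a=grab('scene','s0.png');b=grab('top','t0.png')
for c in(a,b):print(np.round(-np.array(c['R']).T@c['t']),np.round(c['R'],2).tolist())
s=bot.get_state();print(s)
E
```

```text
[1118.  802.  788.] [[-0.84, 0.54, 0.02], [0.31, 0.51, -0.81], [-0.45, -0.67, -0.59]]
[ 461.   -6. 1108.] [[-0.01, -1.0, -0.03], [-0.99, 0.01, -0.12], [0.12, 0.03, -0.99]]
{'clock': 0.1, 'qpos': array([-1.38985186,  0.38414096,  0.01639964,  1.37101232, -0.00629687,
        1.38819627, -0.04645384]), 'qvel': array([-0.00128955, -0.00267246, -0.00027163, -0.0013647 ,  0.00074563,
       -0.00058254,  0.0001103 ]), 'tau': array([ 2.60365901e-03, -6.29133868e+01,  8.47513843e-01, -3.72767043e+01,
        1.68322900e-02,  1.03740161e-02, -7.92494416e-05]), 'eef_pos': array([150.77753182, 606.12990711, 252.40384213]), 'tool_rot': array([-8.64778699e-05,  1.21576902e-01,  9.92581648e-01, -8.49224611e-04]), 'force': array([ 0.2677268 , -0.13578067,  0.00467345]), 'wrist_torque': array([-0.03661917,  0.00497185,  0.04577566]), 'finger_gap': 85.27540529730976}
```

View pics/s0.png

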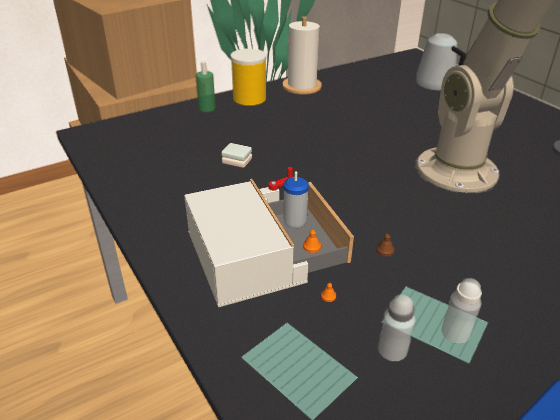

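View pics/t0.png

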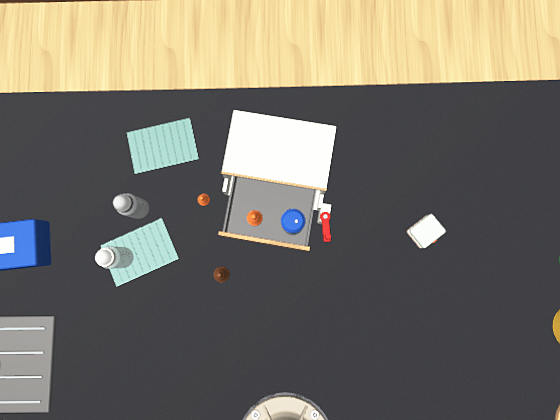

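The scene view shows the organizer with its tray out, the cup at about (296,200), the nipple at (313,240), the red turnbutton at (283,182), and the near mat at (435,322) with its bottles. In the top view they are at: cup (292,221), nipple (254,217), turnbutton (326,225), near mat (140,252), bottles (107,257) and (125,203), case (427,231).

```bash
python3 - <<'E'
from h import *
a=grab('scene');b=grab('top')
def mask(c,lo,hi,box):
    h=cv2.cvtColor(c['color'],cv2.COLOR_RGB2HSV);m=cv2.inRange(h,lo,hi);o=np.zeros_like(m);x0,y0,x1,y1=box;o[y0:y1,x0:x1]=m[y0:y1,x0:x1];return o
def cen(m):
    n,l,s,ce=cv2.connectedComponentsWithStats(m);i=1+np.argmax(s[1:,4]);return ce[i],s[i]
# blue lid
for nm,lo,hi,ba,bb in [('lid',(100,120,50),(130,255,255),(270,160,320,240),(270,200,310,245)),('nip',(3,150,120),(16,255,255),(295,222,330,258),(240,205,268,230)),('red',(0,180,90),(2,255,255),(255,160,300,200),(310,200,340,250))]:
    pa,sa=cen(mask(a,lo,hi,ba));pb,sb=cen(mask(b,lo,hi,bb));print(nm,pa.round(1),sa,pb.round(1),sb)
    X,e=tri(a,pa,b,pb);print('  tri',X.round(1),round(e,1))
print('lid plane118+12', plane(b,[cen(mask(b,(100,120,50),(130,255,255),(270,200,310,245)))[0]],130))
# mat corners in top
m=mask(b,(70,40,60),(95,255,255),(95,215,185,290));m=cv2.morphologyEx(m,cv2.MORPH_CLOSE,np.ones((5,5)))
cs=max(cv2.findContours(m,0,2)[0],key=cv2.contourArea);r=cv2.minAreaRect(cs);bx=cv2.boxPoints(r);P=plane(b,bx,3)
print('mat',bx.round(1).tolist(),P.round(0).tolist(),P.mean(0))
# roof corners
m=mask(b,(0,0,200),(180,60,255),(215,100,342,195));m=cv2.morphologyEx(m,cv2.MORPH_OPEN,np.ones((15,15)))
cs=max(cv2.findContours(m,0,2)[0],key=cv2.contourArea);ap=cv2.approxPolyDP(cs,8,True).reshape(-1,2);print('roof',ap.tolist(),plane(b,ap,113).round(0).tolist())
# crops
cr=lambda c,x0,y0,x1,y1,s:cv2.resize(cv2.cvtColor(c['color'],cv2.COLOR_RGB2BGR)[y0:y1,x0:x1],None,fx=s,fy=s,interpolation=cv2.INTER_CUBIC)
A=cr(a,250,150,370,290,4);B=cr(b,210,160,350,260,4);B=cv2.resize(B,(480,int(B.shape[0]*480/B.shape[1])))
M=cr(b,80,170,200,300,4)
H=560;A2=A[:560];
out=np.zeros((560,800,3),np.uint8);A3=cv2.resize(A,(400,467));B3=cr(b,215,165,345,255,3);out[:467,:400]=A3;out[:270,400:790]=B3;M3=cr(b,85,185,195,290,2.7)
out[275:275+M3.shape[0],400:400+M3.shape[1]]=M3[:285];cv2.imwrite('pics/c1.png',out)
E
```

```text
lid [295.9 185.9] [284 177  25  18 357] [292.5 220.6] [281 209  24  24 449]
  tri [550.5 -26.2 118.2] 0.5
nip [311.7 242.9] [303 230  18  23 269] [254.3 217.7] [247 210  15  16 175]
  tri [568.7  72.3  22.8] 0.3
red [281.1 179.8] [269 167  24  23 171] [325.7 227.4] [320 212  11  30 200]
  tri [ 536.9 -109.6   84. ] 2.8
lid plane118+12 [[549.6687025  -26.14977063 130.        ]]
mat [[97.4000015258789, 245.6999969482422], [161.3000030517578, 217.0], [179.6999969482422, 258.1000061035156], [115.80000305175781, 286.70001220703125]] [[501.0, 497.0, 3.0], [576.0, 326.0, 3.0], [465.0, 274.0, 3.0], [391.0, 443.0, 3.0]] [483.23075615 385.02497215   3.        ]
roof [[233, 112], [224, 171], [326, 185], [333, 126]] [[826.0, 118.0, 113.0], [676.0, 140.0, 113.0], [637.0, -109.0, 113.0], [785.0, -130.0, 113.0]]
```

View pics/c1.png

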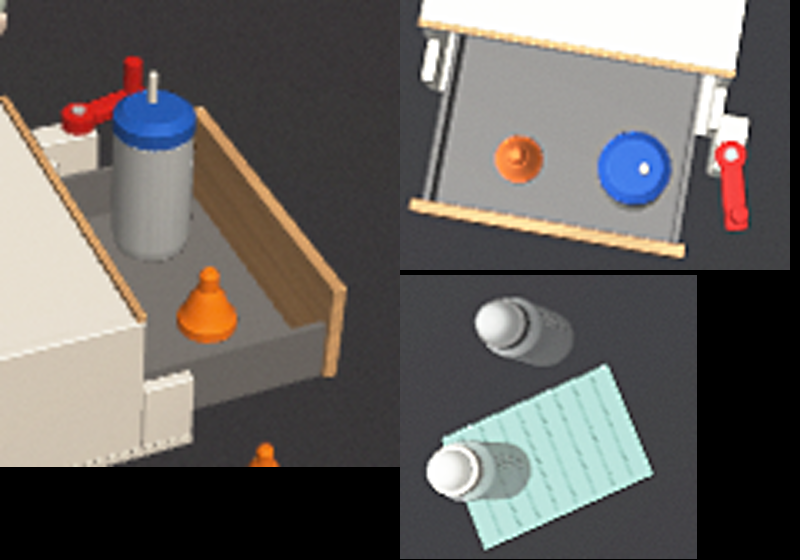

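```bash
python3 - <<'E'
from h import *
b=grab('top')
pt=lambda u,v:[215+(u-400)/3,165+v/3]
piv=plane(b,[pt(731,153)],84)[0];kn=plane(b,[pt(736,214)],112)[0]
tf=plane(b,[pt(411,206),pt(684,253)],85)
rf=plane(b,[pt(420,24),pt(732,74)],113)
print('piv',piv,'knob',kn,'trayfront',tf,'rooffront',rf)
d=rf[0]-rf[1];print(np.linalg.norm(d),-np.degrees(np.arctan2(d[0],d[1])),[np.linalg.norm(tf[0]-tf[1]),-np.degrees(np.arctan2(*(tf[0]-tf[1])[:2]))])
th=np.radians(-8.7);x=np.array([np.cos(th),np.sin(th)]);y=np.array([-x[1],x[0]])
for O in (piv[:2]+123*x+140*y, rf.mean(0)[:2]+65*x):
  f=lambda p:np.round([(np.array(p)[:2]-O)@x,(np.array(p)[:2]-O)@y],1)
  print('org',O,'cup',f([550,-26]),'nip',f([568.7,72.3]),'tf',f(tf.mean(0)),'knob',f(kn))
q=lambda u,v:[85+(u-400)/2.7,185+(v-275)/2.7]
print('bottles',plane(b,[q(455,472),q(503,322)],138),'strawtip',plane(b,[pt(645,168)],150))
E
```

```text
piv [ 564.25743598 -108.62987594   84.        ] knob [ 512.38615362 -108.51766904  112.        ] trayfront [[523.73393985 156.75819374  85.        ]
 [482.39016229 -67.99788092  85.        ]] rooffront [[ 671.15743     145.59288968  113.        ]
 [ 625.60131296 -108.22729929  113.        ]]
257.87603248354833 -10.175215006540743 [np.float64(228.52702474009052), np.float64(-10.423012281925597)]
org [707.0186989   11.15418732] cup [-149.6  -60.5] nip [-146.    39.5] tf [-206.6    2. ] knob [-174.3 -147.7]
org [712.63147412   8.85084188] cup [-155.5  -59. ] nip [-151.9   40.9] tf [-212.5    3.4] knob [-180.2 -146.3]
bottles [[466.84783818 415.48494195 138.        ]
 [598.22166513 377.77182731 138.        ]] strawtip [[546.86670128 -35.39500315 150.        ]]
```

```bash
python3 -m inch '[{"x":-0.61,"y":-0.35,"az":-0.45},{"x":-0.61,"y":-0.35,"az":-0.45},{"x":-0.61,"y":-0.35},{"x":-0.61,"y":-0.35},{"x":-0.61,"y":-0.35}]' 40
cat > w.py <<'E'
import sys;from h import *
from scipy.spatial.transform import Rotation as Ro
s=bot.get_state();w=s['tool_rot'];R=Ro.from_quat(np.r_[w[1:],w[0]]);p=s['eef_pos']
g=p.copy();v=sys.argv[1:4]
for i,k in enumerate(v):
    if k!='-':g[i]=float(k)
d=R.as_matrix().T@(g-p);print('t',s['clock'],'p',p.round(1),'tooly ang',np.degrees(np.arctan2(*R.as_matrix()[1::-1,1])).round(1),'tilt z',R.as_matrix()[:,2].round(3),'F',np.round(s['force'],1),'gap',round(s['finger_gap'],1))
print('scaled shift',(d/75).round(2),'rows@.75',(np.linalg.norm(d)/60).round(1), 'q',s['qpos'].round(2))
E
python3 w.py 549 -27 -
```

```text
t 0.25 p [150.8 606.3 252.8] tooly ang 76.0 tilt z [-0.    -0.001 -1.   ] F [ 0.5  0.3 -0. ] gap 84.9
scaled shift [-7.19 -6.91  0.01] rows@.75 12.5 q [-1.39  0.38  0.02  1.37 -0.01  1.39 -0.05]schema error: expected keys x, y, z, ax, ay, az, claw
```

```bash
python3 -m inch '[{"x":-0.61,"y":-0.35,"z":0,"ax":0,"ay":0,"az":-0.45,"claw":0},{"x":-0.61,"y":-0.35,"z":0,"ax":0,"ay":0,"az":-0.45,"claw":0},{"x":-0.61,"y":-0.35,"z":0,"ax":0,"ay":0,"az":0,"claw":0},{"x":-0.61,"y":-0.35,"z":0,"ax":0,"ay":0,"az":0,"claw":0},{"x":-0.61,"y":-0.35,"z":0,"ax":0,"ay":0,"az":0,"claw":0}]' 40
python3 w.py 549 -27 250
```

```text
clock: 0.88
eef_pos: [350.8, 432.7, 251.3]
tool_rot: [-0.001, 0.079, 0.997, -0.001]
force: [1.3, 1.1, 0.1]
finger_gap: 85.1
t 0.875 p [350.8 432.7 251.3] tooly ang 80.9 tilt z [-0.003 -0.001 -1.   ] F [1.3 1.1 0.1] gap 85.1
scaled shift [-3.58 -5.64  0.02] rows@.75 8.3 q [-1.06  0.24  0.13  1.57 -0.03  1.34  0.49]
```

```bash
python3 -m inch '[{"x":-0.42,"y":-0.65,"z":0,"ax":0,"ay":0,"az":0,"claw":0},{"x":-0.42,"y":-0.65,"z":0,"ax":0,"ay":0,"az":0,"claw":0},{"x":-0.42,"y":-0.65,"z":0,"ax":0,"ay":0,"az":0,"claw":0},{"x":-0.42,"y":-0.65,"z":0,"ax":0,"ay":0,"az":0,"claw":0},{"x":-0.42,"y":-0.65,"z":0,"ax":0,"ay":0,"az":0,"claw":0}]'
python3 w.py 549 -27 250
```

```text
clock: 1.5
eef_pos: [471.7, 158.5, 251.1]
tool_rot: [-0.001, 0.079, 0.997, -0.0]
force: [0.0, 0.4, -0.1]
finger_gap: 85.4
t 1.5 p [471.7 158.5 251.1] tooly ang 80.9 tilt z [-0.001  0.    -1.   ] F [ 0.   0.4 -0.1] gap 85.4
scaled shift [-1.41 -2.28  0.01] rows@.75 3.3 q [-0.71  0.11  0.35  1.73 -0.04  1.32  1.06]
```

```bash
python3 -m inch '[{"x":-0.4,"y":-0.63,"z":0,"ax":0,"ay":0,"az":0,"claw":0},{"x":-0.4,"y":-0.63,"z":0,"ax":0,"ay":0,"az":0,"claw":0},{"x":-0.4,"y":-0.63,"z":0,"ax":0,"ay":0,"az":0,"claw":0},{"x":-0.2,"y":-0.38,"z":0,"ax":0,"ay":0,"az":0,"claw":0},{"x":0,"y":0,"z":0,"ax":0,"ay":0,"az":0,"claw":0}]'
python3 w.py 549 -27 108
```

```text
clock: 2.12
eef_pos: [550.4, -38.6, 251.7]
tool_rot: [0.0, 0.084, 0.997, -0.001]
force: [0.1, 0.5, -0.7]
finger_gap: 85.2
t 2.125 p [550.4 -38.6 251.7] tooly ang 80.4 tilt z [ 0.001 -0.001 -1.   ] F [ 0.1  0.5 -0.7] gap 85.2
scaled shift [0.05 0.15 1.92] rows@.75 2.4 q [-0.42  0.24  0.53  1.6  -0.12  1.34  1.52]
```

```bash
python3 -m inch '[{"x":0.05,"y":0.14,"z":0.2,"ax":0,"ay":0,"az":0,"claw":0},{"x":0,"y":0.02,"z":0.5,"ax":0,"ay":0,"az":0,"claw":0},{"x":0,"y":0,"z":0.4,"ax":0,"ay":0,"az":0,"claw":0},{"x":0,"y":0,"z":0,"ax":0,"ay":0,"az":0,"claw":0}]'
python3 - <<'E'
from h import *
c=grab('scene');d=grab('top')
k=lambda c,x0,y0,x1,y1,s:cv2.resize(cv2.cvtColor(c['color'],cv2.COLOR_RGB2BGR)[y0:y1,x0:x1],None,fx=s,fy=s)
cv2.imwrite('pics/c2.png',np.hstack([k(c,240,100,370,280,3),k(d,225,140,355,320,3)]))
E
python3 w.py 549 -27 108
```

```text
clock: 2.62
eef_pos: [546.7, -17.1, 164.2]
tool_rot: [-0.001, 0.079, 0.997, 0.001]
force: [-0.1, -0.3, 0.3]
finger_gap: 85.3
t 2.725 p [548.6 -17.9 167. ] tooly ang 80.9 tilt z [ 0.003  0.002 -1.   ] F [ 0.2 -0.5  0.3] gap 85.3
scaled shift [-0.02 -0.12  0.79] rows@.75 1.0 q [-0.44  0.3   0.5   1.73 -0.16  1.15  1.52]
```

View pics/c2.png

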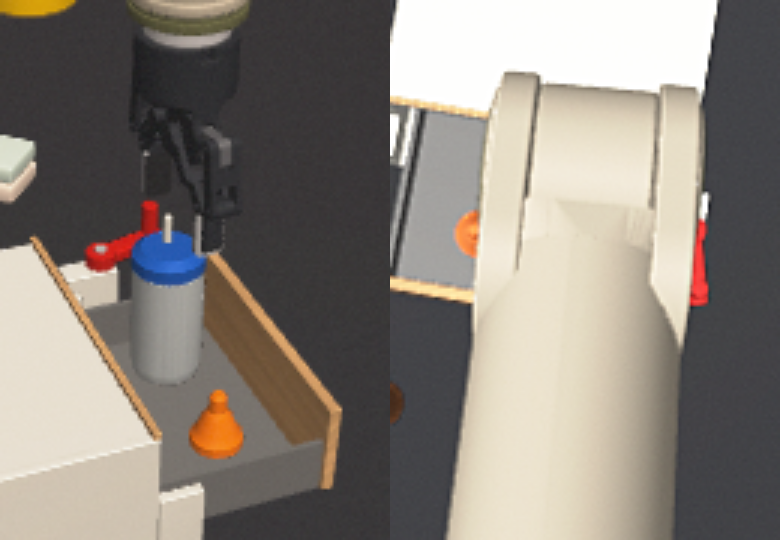

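The fingers are above the lid, straddling the cup but about 9 mm too far to +y. I'll correct that, then go down.

```bash
python3 -m inch '[{"x":-0.01,"y":-0.11,"z":0,"ax":0,"ay":0,"az":0,"claw":0},{"x":0,"y":0,"z":0,"ax":0,"ay":0,"az":0,"claw":0},{"x":0,"y":0,"z":0,"ax":0,"ay":0,"az":0,"claw":0}]'
python3 w.py 549 -27 108
```

```text
clock: 3.1
eef_pos: [549.7, -26.4, 170.3]
tool_rot: [0.004, 0.079, 0.997, 0.002]
force: [0.1, 0.1, -0.1]
finger_gap: 85.7
t 3.1 p [549.7 -26.4 170.3] tooly ang 80.9 tilt z [ 0.009  0.003 -1.   ] F [ 0.1  0.1 -0.1] gap 85.7
scaled shift [ 0.01 -0.01  0.83] rows@.75 1.0 q [-0.42  0.29  0.5   1.72 -0.16  1.16  1.54]
```

```bash
python3 -m inch '[{"x":0,"y":0,"z":0.4,"ax":0,"ay":0.1,"az":0,"claw":0},{"x":0,"y":0,"z":0.35,"ax":0,"ay":0,"az":0,"claw":0},{"x":0,"y":0,"z":0.08,"ax":0,"ay":0,"az":0,"claw":0},{"x":0,"y":0,"z":0,"ax":0,"ay":0,"az":0,"claw":0}]'
python3 w.py 549 -27 108
```

```text
clock: 3.6
eef_pos: [551.9, -26.4, 109.2]
tool_rot: [0.002, 0.08, 0.997, 0.003]
force: [0.4, 0.9, 0.0]
finger_gap: 85.3
t 3.6 p [551.9 -26.4 109.2] tooly ang 80.9 tilt z [ 0.005  0.005 -1.   ] F [0.4 0.9 0. ] gap 85.3
scaled shift [ 0.04 -0.01  0.02] rows@.75 0.1 q [-0.4   0.37  0.49  1.78 -0.2   1.04  1.57]
```

```bash
python3 -m inch '[{"x":0.03,"y":0,"z":0,"ax":0,"ay":0,"az":0,"claw":0.25},{"x":0,"y":0,"z":0,"ax":0,"ay":0,"az":0,"claw":0.6},{"x":0,"y":0,"z":0,"ax":0,"ay":0,"az":0,"claw":0.6},{"x":0,"y":0,"z":0,"ax":0,"ay":0,"az":0,"claw":0.6},{"x":0,"y":0,"z":0,"ax":0,"ay":0,"az":0,"claw":0.6}]' 40
python3 w.py 549 -27 240
```

```text
clock: 4.22
eef_pos: [550.3, -26.0, 111.4]
tool_rot: [0.004, 0.08, 0.997, 0.003]
force: [0.5, -0.2, -2.9]
finger_gap: 57.2
t 4.225 p [550.3 -26.  111.4] tooly ang 80.9 tilt z [ 0.008  0.006 -1.   ] F [ 0.5 -0.2 -2.9] gap 57.2
scaled shift [ 0.   -0.   -1.72] rows@.75 2.1 q [-0.4   0.36  0.49  1.79 -0.2   1.04  1.57]
```

Gripped at 57 mm. Lifting next.

```bash
python3 -m inch '[{"x":0,"y":0,"z":-0.3,"ax":0,"ay":0,"az":0,"claw":0.6},{"x":0,"y":0,"z":-0.5,"ax":0,"ay":0,"az":0,"claw":0.6},{"x":0,"y":0,"z":-0.5,"ax":0,"ay":0,"az":0,"claw":0.6},{"x":0,"y":0,"z":-0.4,"ax":0,"ay":0,"az":0,"claw":0.6},{"x":0,"y":0,"z":0,"ax":0,"ay":0,"az":0,"claw":0.6}]'
python3 w.py 495 344 -
```

```text
clock: 4.85
eef_pos: [548.1, -26.7, 240.7]
tool_rot: [0.002, 0.08, 0.997, 0.003]
force: [1.0, 0.3, -2.8]
finger_gap: 57.2
t 4.85 p [548.1 -26.7 240.7] tooly ang 80.9 tilt z [ 0.004  0.005 -1.   ] F [ 1.   0.3 -2.8] gap 57.2
scaled shift [1.49 4.77 0.02] rows@.75 6.2 q [-0.44  0.24  0.52  1.63 -0.13  1.31  1.51]
```

```bash
python3 -m inch '[{"x":0.09,"y":0.3,"z":0,"ax":0,"ay":0,"az":0,"claw":0.6},{"x":0.18,"y":0.58,"z":0,"ax":0,"ay":0,"az":0,"claw":0.6},{"x":0.18,"y":0.58,"z":0,"ax":0,"ay":0,"az":0,"claw":0.6},{"x":0.18,"y":0.58,"z":0,"ax":0,"ay":0,"az":0,"claw":0.6},{"x":0.18,"y":0.58,"z":0,"ax":0,"ay":0,"az":0,"claw":0.6}]'
python3 w.py 497 334 -
```

```text
clock: 5.48
eef_pos: [517.0, 176.7, 233.6]
tool_rot: [-0.002, 0.085, 0.996, -0.0]
force: [0.7, 0.9, -2.5]
finger_gap: 57.3
t 5.475 p [517.  176.7 233.6] tooly ang 80.3 tilt z [-0.005  0.    -1.   ] F [ 0.7  0.9 -2.5] gap 57.3
scaled shift [0.62 2.02 0.  ] rows@.75 2.6 q [-0.71  0.23  0.39  1.63 -0.09  1.3   1.09]
```

```bash
python3 -m inch '[{"x":0.18,"y":0.58,"z":0,"ax":0,"ay":0,"az":0,"claw":0.6},{"x":0.16,"y":0.5,"z":0,"ax":0,"ay":0,"az":0,"claw":0.6},{"x":0.12,"y":0.4,"z":0,"ax":0,"ay":0,"az":0,"claw":0.6},{"x":0.07,"y":0.2,"z":0,"ax":0,"ay":0,"az":0,"claw":0.6},{"x":0,"y":0,"z":0,"ax":0,"ay":0,"az":0,"claw":0.6}]'
python3 w.py 497 334 110
python3 - <<'E'
from h import *
c=grab('scene');d=grab('top')
k=lambda c,x0,y0,x1,y1,s:cv2.resize(cv2.cvtColor(c['color'],cv2.COLOR_RGB2BGR)[y0:y1,x0:x1],None,fx=s,fy=s)
cv2.imwrite('pics/c3.png',np.hstack([k(c,340,190,520,370,2.2),k(d,60,150,240,330,2.2)]))
# mat free edge, from scene view too
h=cv2.cvtColor(c['color'],cv2.COLOR_RGB2HSV);m=cv2.inRange(h,(70,40,40),(95,255,255));m[:, :370]=0;m[:280]=0
cs=max(cv2.findContours(m,0,2)[0],key=cv2.contourArea);print(cv2.approxPolyDP(cs,4,True).reshape(-1,2).tolist(),plane(c,cv2.approxPolyDP(cs,4,True).reshape(-1,2),3).round(0).tolist())
E
```

```text
clock: 6.1
eef_pos: [493.3, 314.5, 224.1]
tool_rot: [-0.008, 0.081, 0.997, -0.003]
force: [0.9, -0.3, -2.6]
finger_gap: 57.2
t 6.1 p [493.3 314.5 224.1] tooly ang 80.7 tilt z [-0.016 -0.006 -1.   ] F [ 0.9 -0.3 -2.6] gap 57.2
scaled shift [-0.03  0.28  1.52] rows@.75 1.9 q [-0.86  0.33  0.31  1.53 -0.11  1.32  0.87]
[[406, 286], [401, 293], [415, 307], [411, 335], [468, 363], [487, 322], [476, 318], [470, 338], [453, 343], [440, 330], [447, 304]] [[464.0, 279.0, 3.0], [487.0, 289.0, 3.0], [490.0, 334.0, 3.0], [549.0, 384.0, 3.0], [505.0, 491.0, 3.0], [395.0, 443.0, 3.0], [406.0, 424.0, 3.0], [456.0, 452.0, 3.0], [494.0, 443.0, 3.0], [491.0, 406.0, 3.0], [427.0, 364.0, 3.0]]
```

View pics/c3.png

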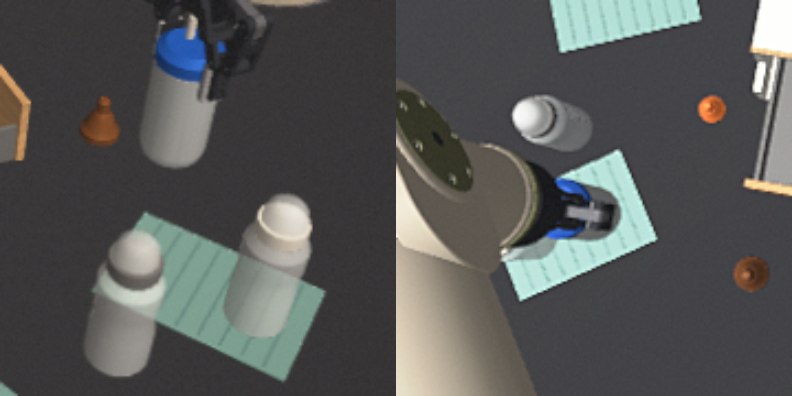

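```bash
python3 -m inch '[{"x":-0.03,"y":0.26,"z":0,"ax":-0.1,"ay":-0.18,"az":0,"claw":0.6},{"x":0,"y":0,"z":0.4,"ax":0,"ay":0,"az":0,"claw":0.6},{"x":0,"y":0,"z":0.5,"ax":0,"ay":0,"az":0,"claw":0.6},{"x":0,"y":0,"z":0.35,"ax":0,"ay":0,"az":0,"claw":0.6},{"x":0,"y":0,"z":0,"ax":0,"ay":0,"az":0,"claw":0.6}]'
python3 w.py 497 334 102.4
```

```text
clock: 6.82
eef_pos: [504.7, 330.1, 130.4]
tool_rot: [0.004, 0.087, 0.996, 0.002]
force: [-0.8, 1.3, -2.3]
finger_gap: 57.1
t 6.825 p [504.7 330.1 130.4] tooly ang 80.0 tilt z [ 0.008  0.003 -1.   ] F [-0.8  1.3 -2.3] gap 57.1
scaled shift [0.11 0.03 0.37] rows@.75 0.5 q [-0.86  0.42  0.3   1.62 -0.13  1.11  0.87]
```

```bash
python3 -m inch '[{"x":0.09,"y":0.03,"z":0.15,"ax":0.05,"ay":0.1,"az":0,"claw":0.6},{"x":0,"y":0,"z":0.1,"ax":0,"ay":0,"az":0,"claw":0.6},{"x":0,"y":0,"z":0.04,"ax":0,"ay":0,"az":0,"claw":0.6},{"x":0,"y":0,"z":0,"ax":0,"ay":0,"az":0,"claw":0.6}]'
python3 w.py 497 334 102.4
```

```text
clock: 7.32
eef_pos: [500.1, 335.0, 110.8]
tool_rot: [0.002, 0.087, 0.996, 0.002]
force: [0.4, -0.9, -2.3]
finger_gap: 57.3
t 7.325 p [500.1 335.  110.8] tooly ang 80.0 tilt z [ 0.003  0.004 -1.   ] F [ 0.4 -0.9 -2.3] gap 57.3
scaled shift [ 0.04 -0.02  0.11] rows@.75 0.1 q [-0.86  0.44  0.29  1.64 -0.14  1.08  0.86]
```

```bash
python3 -m inch '[{"x":0,"y":0,"z":0.06,"ax":0.05,"ay":0.04,"az":0,"claw":0.6},{"x":0,"y":0,"z":0.04,"ax":0,"ay":0,"az":0,"claw":0.6},{"x":0,"y":0,"z":0.03,"ax":0,"ay":0,"az":0,"claw":0.6},{"x":0,"y":0,"z":0,"ax":0,"ay":0,"az":0,"claw":0.6}]'
python3 w.py 497 334 102.4
```

```text
clock: 7.82
eef_pos: [501.4, 335.1, 102.4]
tool_rot: [0.001, 0.087, 0.996, 0.001]
force: [-0.6, 0.4, -2.7]
finger_gap: 57.5
t 7.825 p [501.4 335.1 102.4] tooly ang 80.0 tilt z [ 0.002  0.002 -1.   ] F [-0.6  0.4 -2.7] gap 57.5
scaled shift [ 0.05 -0.02  0.  ] rows@.75 0.1 q [-0.86  0.46  0.29  1.64 -0.14  1.06  0.86]
```

Still carrying its full weight, so I'll inch down to contact.

```bash
python3 -m inch '[{"x":0,"y":0,"z":0.03,"ax":0,"ay":0,"az":0,"claw":0.6},{"x":0,"y":0,"z":0.03,"ax":0,"ay":0,"az":0,"claw":0.6},{"x":0,"y":0,"z":0,"ax":0,"ay":0,"az":0,"claw":0.6}]'
python3 w.py 497 334 102.4
```

```text
clock: 8.2
eef_pos: [503.4, 335.0, 102.9]
tool_rot: [0.003, 0.088, 0.996, 0.003]
force: [-0.0, -0.3, -2.1]
finger_gap: 57.6
t 8.2 p [503.4 335.  102.9] tooly ang 79.9 tilt z [ 0.006  0.005 -1.   ] F [-0.  -0.3 -2.1] gap 57.6
scaled shift [ 0.08 -0.03  0.01] rows@.75 0.1 q [-0.86  0.46  0.29  1.64 -0.14  1.06  0.87]
```

```bash
python3 -m inch '[{"x":0.03,"y":0,"z":0.08,"ax":0.05,"ay":0.08,"az":0,"claw":0.6},{"x":0.02,"y":0,"z":0.06,"ax":0,"ay":0,"az":0,"claw":0.6},{"x":0,"y":0,"z":0.06,"ax":0,"ay":0,"az":0,"claw":0.6}]'
python3 w.py 497 334 102.4
```

```text
clock: 8.57
eef_pos: [507.0, 335.3, 102.2]
tool_rot: [0.006, 0.09, 0.996, 0.005]
force: [-9.2, -7.8, 30.2]
finger_gap: 57.2
t 8.575 p [507.  335.3 102.2] tooly ang 79.7 tilt z [ 0.013  0.01  -1.   ] F [-9.2 -7.8 30.2] gap 57.2
scaled shift [ 0.13 -0.04 -0.  ] rows@.75 0.2 q [-0.86  0.46  0.29  1.64 -0.15  1.05  0.87]
```

```bash
python3 -m inch '[{"x":0,"y":0,"z":0,"ax":0.05,"ay":0.1,"az":0,"claw":0.6},{"x":0,"y":0,"z":0,"ax":0,"ay":0,"az":0,"claw":0.6}]'
python3 w.py 497 334 102.4
python3 -m inch '[{"x":0,"y":0,"z":0,"ax":0,"ay":0,"az":0,"claw":0.25},{"x":0,"y":0,"z":0,"ax":0,"ay":0,"az":0,"claw":0.1},{"x":0,"y":0,"z":0,"ax":0,"ay":0,"az":0,"claw":0},{"x":0,"y":0,"z":0,"ax":0,"ay":0,"az":0,"claw":0}]'
python3 w.py 507 335 230
```

```text
clock: 8.82
eef_pos: [507.4, 335.4, 102.8]
tool_rot: [0.002, 0.09, 0.996, 0.004]
force: [0.2, 0.1, -3.6]
finger_gap: 57.7
t 8.825 p [507.4 335.4 102.8] tooly ang 79.7 tilt z [ 0.005  0.008 -1.   ] F [ 0.2  0.1 -3.6] gap 57.7
scaled shift [ 0.13 -0.04  0.  ] rows@.75 0.2 q [-0.85  0.46  0.29  1.63 -0.15  1.06  0.87]
clock: 9.32
eef_pos: [506.9, 335.9, 101.5]
tool_rot: [0.002, 0.09, 0.996, 0.004]
force: [-0.2, -0.4, 0.2]
finger_gap: 85.5
t 9.325 p [506.9 335.9 101.5] tooly ang 79.7 tilt z [ 0.004  0.007 -1.   ] F [-0.2 -0.4  0.2] gap 85.5
scaled shift [-0.01  0.   -1.71] rows@.75 2.1 q [-0.85  0.46  0.29  1.63 -0.15  1.06  0.87]
```

```bash
python3 -m inch '[{"x":0,"y":0,"z":-0.3,"ax":0,"ay":0,"az":0,"claw":0},{"x":0,"y":0,"z":-0.5,"ax":0,"ay":0,"az":0,"claw":0},{"x":0,"y":0,"z":-0.5,"ax":0,"ay":0,"az":0,"claw":0},{"x":0,"y":0,"z":-0.4,"ax":0,"ay":0,"az":0,"claw":0.6},{"x":0,"y":0,"z":0,"ax":0,"ay":0,"az":0,"claw":1}]'
python3 - <<'E'
from h import *
c=grab('scene');d=grab('top')
k=lambda c,x0,y0,x1,y1,s:cv2.resize(cv2.cvtColor(c['color'],cv2.COLOR_RGB2BGR)[y0:y1,x0:x1],None,fx=s,fy=s)
cv2.imwrite('pics/c4.png',np.hstack([k(c,340,190,520,370,2.2),k(d,60,150,240,330,2.2)]))
E
python3 w.py 460 43 230
```

```text
clock: 9.95
eef_pos: [505.9, 334.7, 232.2]
tool_rot: [0.001, 0.09, 0.996, 0.003]
force: [-0.2, 0.1, 0.5]
finger_gap: 51.5
t 10.05 p [504.7 334.1 229.1] tooly ang 79.7 tilt z [-0.     0.003 -1.   ] F [-0.2 -0.3 -0.8] gap 36.1
scaled shift [-0.11 -3.93 -0.02] rows@.75 4.9 q [-0.87  0.36  0.31  1.48 -0.11  1.32  0.84]
```

View pics/c4.png

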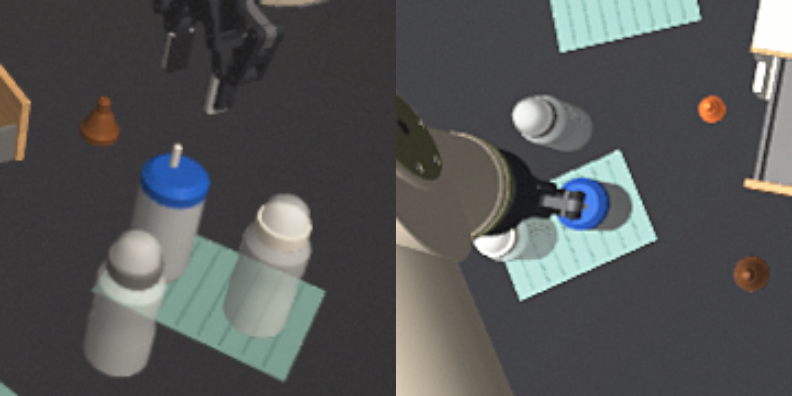

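The cup now stands upright and released on the free half of the mat, and both bottles are in place. Next is the tray.

```bash
python3 -m inch '[{"x":-0.02,"y":-0.6,"z":0,"ax":0,"ay":0,"az":0,"claw":1},{"x":-0.02,"y":-0.6,"z":0,"ax":0,"ay":0,"az":0,"claw":1},{"x":-0.02,"y":-0.6,"z":0,"ax":0,"ay":0,"az":0,"claw":1},{"x":-0.02,"y":-0.6,"z":0,"ax":0,"ay":0,"az":0,"claw":1},{"x":-0.02,"y":-0.6,"z":0,"ax":0,"ay":0,"az":0,"claw":1}]'
python3 w.py 462 50 -
```

```text
clock: 10.68
eef_pos: [467.5, 108.1, 220.6]
tool_rot: [-0.005, 0.086, 0.996, -0.002]
force: [0.1, 0.7, 1.0]
finger_gap: -0.3
t 10.675 p [467.5 108.1 220.6] tooly ang 80.2 tilt z [-0.011 -0.002 -1.   ] F [0.1 0.7 1. ] gap -0.3
scaled shift [-0.06 -0.78  0.  ] rows@.75 1.0 q [-0.68  0.09  0.42  1.81 -0.04  1.26  1.15]
```

```bash
python3 -m inch '[{"x":0,"y":-0.45,"z":0,"ax":0,"ay":0,"az":0,"claw":1},{"x":0,"y":-0.15,"z":0,"ax":0,"ay":0,"az":0,"claw":1},{"x":0,"y":0,"z":0.4,"ax":0,"ay":-0.1,"az":0,"claw":1},{"x":0,"y":0,"z":0.4,"ax":0,"ay":0,"az":0,"claw":1}]'
python3 w.py 460 50 70
```

```text
clock: 11.18
eef_pos: [458.0, 59.8, 157.8]
tool_rot: [-0.002, 0.088, 0.996, -0.002]
force: [0.4, 1.6, -1.5]
finger_gap: -0.2
t 11.175 p [458.   59.8 157.8] tooly ang 79.9 tilt z [-0.004 -0.004 -1.   ] F [ 0.4  1.6 -1.5] gap -0.2
scaled shift [-0.05 -0.12  1.17] rows@.75 1.5 q [-0.63  0.11  0.46  1.95 -0.05  1.1   1.25]
```

```bash
python3 -m inch '[{"x":0,"y":-0.1,"z":0.4,"ax":0,"ay":0,"az":0,"claw":1},{"x":0,"y":0,"z":0.4,"ax":0,"ay":0,"az":0,"claw":1},{"x":0,"y":0,"z":0.2,"ax":0,"ay":0,"az":0,"claw":1},{"x":0,"y":0,"z":0.03,"ax":0,"ay":0,"az":0,"claw":1}]'
python3 w.py 583 24 68
```

```text
clock: 11.68
eef_pos: [452.9, 55.5, 73.2]
tool_rot: [-0.006, 0.085, 0.996, -0.003]
force: [0.1, 0.2, -0.0]
finger_gap: 0.0
t 11.675 p [452.9  55.5  73.2] tooly ang 80.2 tilt z [-0.012 -0.006 -1.   ] F [ 0.1  0.2 -0. ] gap 0.0
scaled shift [-1.78 -0.12  0.05] rows@.75 2.2 q [-0.6   0.23  0.45  2.04 -0.12  0.91  1.32]
```

```bash
python3 -m inch '[{"x":-0.3,"y":-0.04,"z":0.03,"ax":0,"ay":-0.1,"az":0,"claw":1},{"x":-0.2,"y":-0.04,"z":0.02,"ax":0,"ay":0,"az":0,"claw":1},{"x":-0.2,"y":0,"z":0,"ax":0,"ay":0,"az":0,"claw":1},{"x":-0.2,"y":0,"z":0,"ax":0,"ay":0,"az":0,"claw":1},{"x":-0.2,"y":0,"z":0,"ax":0,"ay":0,"az":0,"claw":1}]'
python3 w.py 592 25 68
```

```text
clock: 12.3
eef_pos: [533.8, 37.2, 68.6]
tool_rot: [-0.005, 0.083, 0.996, -0.004]
force: [-1.8, -0.7, 1.5]
finger_gap: 0.2
t 12.3 p [533.8  37.2  68.6] tooly ang 80.4 tilt z [-0.01  -0.007 -1.   ] F [-1.8 -0.7  1.5] gap 0.2
scaled shift [-0.79 -0.03  0.  ] rows@.75 1.0 q [-0.5   0.39  0.45  1.85 -0.2   0.96  1.44]
```

```bash
python3 -m inch '[{"x":-0.2,"y":0,"z":0,"ax":0,"ay":-0.1,"az":0,"claw":1},{"x":-0.2,"y":0,"z":0,"ax":0,"ay":0,"az":0,"claw":1},{"x":-0.2,"y":0,"z":0,"ax":0,"ay":0,"az":0,"claw":1},{"x":-0.13,"y":0,"z":0,"ax":0,"ay":0,"az":0,"claw":1}]'
python3 w.py 592 25 68
```

```text
clock: 12.8
eef_pos: [589.9, 27.4, 68.4]
tool_rot: [-0.001, 0.084, 0.996, -0.004]
force: [-1.6, -1.1, 2.0]
finger_gap: -0.0
t 12.8 p [589.9  27.4  68.4] tooly ang 80.4 tilt z [-0.004 -0.009 -1.   ] F [-1.6 -1.1  2. ] gap -0.0
scaled shift [-0.03 -0.03  0.01] rows@.75 0.1 q [-0.45  0.5   0.45  1.7  -0.24  1.    1.48]
```

Push on gently until the force rises.

```bash
python3 -m inch '[{"x":-0.08,"y":0,"z":0,"ax":0,"ay":0,"az":0,"claw":1},{"x":-0.08,"y":0,"z":0,"ax":0,"ay":0,"az":0,"claw":1}]'
python3 w.py 592 25 68
```

```text
clock: 13.05
eef_pos: [591.2, 27.2, 68.2]
tool_rot: [-0.014, 0.083, 0.996, -0.003]
force: [-40.9, 2.5, 36.3]
finger_gap: 0.0
t 13.05 p [591.2  27.2  68.2] tooly ang 80.5 tilt z [-0.029 -0.004 -1.   ] F [-40.9   2.5  36.3] gap 0.0
scaled shift [-0.02 -0.03  0.  ] rows@.75 0.0 q [-0.43  0.52  0.44  1.67 -0.24  1.04  1.49]
```

```bash
python3 -m inch '[{"x":0.15,"y":0,"z":0,"ax":0,"ay":-0.3,"az":0,"claw":1},{"x":0.5,"y":0,"z":0,"ax":0,"ay":0,"az":0,"claw":1},{"x":0.3,"y":0,"z":-0.4,"ax":0,"ay":0,"az":0,"claw":1},{"x":0,"y":0,"z":-0.6,"ax":0,"ay":0,"az":0,"claw":1},{"x":0,"y":0,"z":-0.4,"ax":0,"ay":0,"az":0,"claw":1}]'
python3 w.py 500 -150 -
```

```text
clock: 13.68
eef_pos: [518.6, 41.8, 175.2]
tool_rot: [-0.004, 0.082, 0.997, -0.004]
force: [-0.1, 0.5, -0.7]
finger_gap: 0.3
t 13.675 p [518.6  41.8 175.2] tooly ang 80.6 tilt z [-0.008 -0.007 -1.   ] F [-0.1  0.5 -0.7] gap 0.3
scaled shift [-0.17 -2.56  0.02] rows@.75 3.2 q [-0.57  0.23  0.49  1.78 -0.11  1.17  1.36]
```

```bash
python3 -m inch '[{"x":-0.03,"y":-0.55,"z":-0.03,"ax":0,"ay":0,"az":0,"claw":1},{"x":-0.03,"y":-0.55,"z":0,"ax":0,"ay":0,"az":0,"claw":1},{"x":-0.03,"y":-0.55,"z":0,"ax":0,"ay":0,"az":0,"claw":1},{"x":-0.03,"y":-0.55,"z":0,"ax":0,"ay":0,"az":0,"claw":1},{"x":-0.03,"y":-0.3,"z":0,"ax":0,"ay":0,"az":0,"claw":1}]'
python3 w.py 500 -150 112
python3 - <<'E'
from h import *
c=grab('scene');d=grab('top')
k=lambda c,x0,y0,x1,y1,s:cv2.resize(cv2.cvtColor(c['color'],cv2.COLOR_RGB2BGR)[y0:y1,x0:x1],None,fx=s,fy=s)
cv2.imwrite('pics/c5.png',np.hstack([k(c,240,100,390,280,2.6),k(d,210,110,360,290,2.6)]))
E
```

```text
clock: 14.3
eef_pos: [503.8, -146.1, 184.2]
tool_rot: [0.003, 0.078, 0.997, -0.002]
force: [-0.4, 0.2, -0.9]
finger_gap: 0.0
t 14.3 p [ 503.8 -146.1  184.2] tooly ang 81.1 tilt z [ 0.006 -0.004 -1.   ] F [-0.4  0.2 -0.9] gap 0.0
scaled shift [ 0.05 -0.06  0.96] rows@.75 1.2 q [-0.3   0.23  0.61  1.77 -0.14  1.17  1.76]
```

View pics/c5.png

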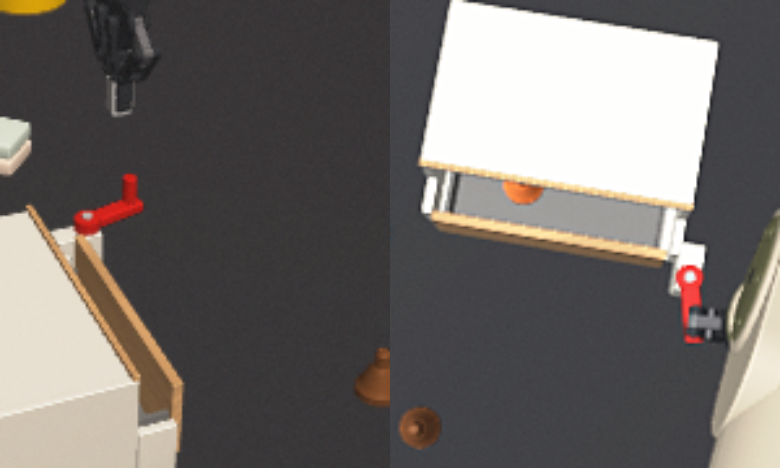

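The tray front is now up against the organizer, the nipple is still upright, and the fingers are just outside the knob. I'll go down beside it.

```bash
python3 -m inch '[{"x":0.03,"y":-0.06,"z":0.4,"ax":0,"ay":0.05,"az":0,"claw":1},{"x":0,"y":0,"z":0.4,"ax":0,"ay":0,"az":0,"claw":1},{"x":0,"y":0,"z":0.12,"ax":0,"ay":0,"az":0,"claw":1},{"x":0,"y":0,"z":0,"ax":0,"ay":0,"az":0,"claw":1}]'
python3 w.py 511 -122 112
python3 - <<'E'
from h import *
d=grab('top');P=plane(d,[[226.5,195.4],[315.8,211.5]],85);print(P.round(1));x=np.array([.985,-.175]);print((P[:,:2]-[711,7.6])@x)
E
```

```text
clock: 14.9
eef_pos: [503.9, -147.9, 115.1]
tool_rot: [0.003, 0.077, 0.997, -0.001]
force: [-0.7, -0.5, -0.1]
finger_gap: -0.1
t 14.9 p [ 503.9 -147.9  115.1] tooly ang 81.1 tilt z [ 0.006 -0.003 -1.   ] F [-0.7 -0.5 -0.1] gap -0.1
scaled shift [-0.04  0.36  0.04] rows@.75 0.5 q [-0.27  0.31  0.59  1.85 -0.2   1.03  1.82]
[[619.6 137.5  85. ]
 [575.7 -85.2  85. ]]
[-112.76467212 -117.00981927]
```

```bash
python3 -m inch '[{"x":0.01,"y":0.2,"z":0.02,"ax":0,"ay":0,"az":0,"claw":1},{"x":0.01,"y":0.18,"z":0.01,"ax":0,"ay":0,"az":0,"claw":1},{"x":0.01,"y":0.18,"z":0,"ax":0,"ay":0,"az":0,"claw":1},{"x":0,"y":0.18,"z":0,"ax":0,"ay":0,"az":0,"claw":1}]'
python3 w.py 525 -70 112
```

```text
clock: 15.45
eef_pos: [512.4, -89.4, 115.7]
tool_rot: [0.006, 0.077, 0.997, -0.001]
force: [-0.1, -0.8, -0.2]
finger_gap: 0.4
t 15.45 p [512.4 -89.4 115.7] tooly ang 81.1 tilt z [ 0.011 -0.003 -1.   ] F [-0.1 -0.8 -0.2] gap 0.4
scaled shift [-0.13  0.28  0.05] rows@.75 0.4 q [-0.37  0.29  0.57  1.87 -0.18  1.02  1.69]
```

```bash
python3 -m inch '[{"x":-0.05,"y":0.13,"z":0.05,"ax":0,"ay":0.1,"az":0,"claw":1},{"x":-0.09,"y":0.13,"z":0.02,"ax":0,"ay":0,"az":0,"claw":1},{"x":0,"y":0,"z":0,"ax":0,"ay":0,"az":0,"claw":1}]'
python3 w.py 556 -56 112
python3 - <<'E'
from h import *
c=grab('scene')
k=lambda c,x0,y0,x1,y1,s:cv2.resize(cv2.cvtColor(c['color'],cv2.COLOR_RGB2BGR)[y0:y1,x0:x1],None,fx=s,fy=s)
cv2.imwrite('pics/c6.png',k(c,240,120,360,260,4))
E
```

```text
clock: 15.82
eef_pos: [527.2, -68.3, 110.1]
tool_rot: [0.001, 0.076, 0.997, -0.0]
force: [-0.4, -0.0, -0.7]
finger_gap: -0.4
t 15.825 p [527.2 -68.3 110.1] tooly ang 81.3 tilt z [ 0.002 -0.001 -1.   ] F [-0.4 -0.  -0.7] gap -0.4
scaled shift [-0.35  0.22 -0.02] rows@.75 0.5 q [-0.39  0.33  0.55  1.83 -0.2   1.03  1.66]
```

View pics/c6.png

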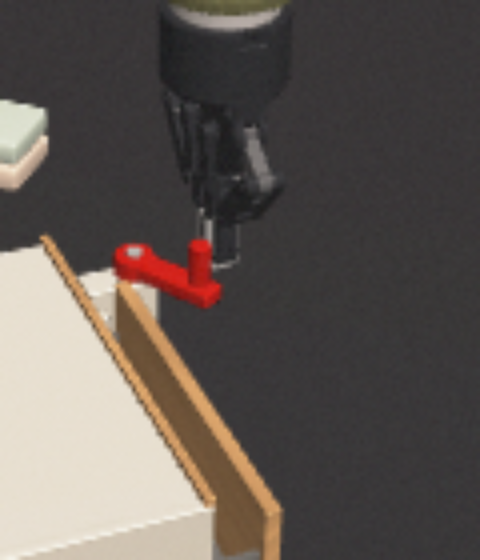

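The bar is about half way across with the fingers behind the knob, so I'll push on towards +x.

```bash
python3 -m inch '[{"x":-0.12,"y":0.1,"z":0,"ax":0,"ay":0,"az":0,"claw":1},{"x":-0.12,"y":0.08,"z":0,"ax":0,"ay":0,"az":0,"claw":1},{"x":-0.09,"y":0.02,"z":0,"ax":0,"ay":0,"az":0,"claw":1},{"x":0,"y":0,"z":0,"ax":0,"ay":0,"az":0,"claw":1}]'
python3 w.py 556 -56 112
```

```text
clock: 16.38
eef_pos: [555.0, -58.3, 109.8]
tool_rot: [0.001, 0.077, 0.997, -0.001]
force: [-1.1, 0.3, 1.3]
finger_gap: 0.0
t 16.375 p [555.  -58.3 109.8] tooly ang 81.2 tilt z [ 0.001 -0.002 -1.   ] F [-1.1  0.3  1.3] gap 0.0
scaled shift [-0.01  0.03 -0.03] rows@.75 0.1 q [-0.39  0.39  0.54  1.76 -0.22  1.05  1.65]
```

```bash
python3 -m inch '[{"x":-0.06,"y":0.01,"z":0,"ax":0,"ay":0,"az":0,"claw":1},{"x":-0.05,"y":0,"z":0,"ax":0,"ay":0,"az":0,"claw":1}]'
python3 w.py 556 -56 112
```

```text
clock: 16.62
eef_pos: [556.9, -57.8, 108.5]
tool_rot: [-0.007, 0.077, 0.997, 0.001]
force: [-20.1, 5.2, 13.8]
finger_gap: 0.2
t 16.625 p [556.9 -57.8 108.5] tooly ang 81.1 tilt z [-0.014  0.002 -1.   ] F [-20.1   5.2  13.8] gap 0.2
scaled shift [ 0.02  0.02 -0.05] rows@.75 0.1 q [-0.38  0.4   0.54  1.75 -0.23  1.07  1.65]
```

Force jumped to 20 N at the predicted end position. I'll back off and check.

```bash
python3 -m inch '[{"x":0.15,"y":0,"z":0,"ax":0,"ay":0,"az":0,"claw":1},{"x":0.4,"y":0,"z":0,"ax":0,"ay":0,"az":0,"claw":1},{"x":0.2,"y":0,"z":-0.6,"ax":0,"ay":0,"az":0,"claw":1},{"x":0,"y":-0.5,"z":-0.7,"ax":0,"ay":0,"az":0,"claw":1},{"x":0,"y":-0.6,"z":-0.3,"ax":0,"ay":0,"az":0,"claw":1}]'
python3 -m inch '[{"x":0,"y":-0.7,"z":0,"ax":0,"ay":0,"az":0,"claw":1},{"x":0,"y":-0.7,"z":0,"ax":0,"ay":0,"az":0,"claw":1},{"x":0,"y":-0.5,"z":0,"ax":0,"ay":0,"az":0,"claw":1},{"x":0,"y":0,"z":0,"ax":0,"ay":0,"az":0,"claw":1}]'
python3 - <<'E'
from h import *
c=grab('scene');d=grab('top')
k=lambda c,x0,y0,x1,y1,s:cv2.resize(cv2.cvtColor(c['color'],cv2.COLOR_RGB2BGR)[y0:y1,x0:x1],None,fx=s,fy=s)
A=k(c,180,120,500,370,1.25);B=k(d,80,100,350,300,2.9)[:,:783]
o=np.zeros((600,783,3),np.uint8);A=k(c,190,130,500,370,1.6)
B=k(d,90,105,350,300,2)
cv2.imwrite('pics/c7.png',np.vstack([np.pad(A[:,:520],((0,0),(0,0),(0,0))),B])[:774] if 0 else cv2.resize(np.hstack([A,np.pad(B,((0,max(0,A.shape[0]-B.shape[0])),(0,0),(0,0)))[:A.shape[0]]]),None,fx=.78,fy=.78))
# knob/bar red mask
h=cv2.cvtColor(d['color'],cv2.COLOR_RGB2HSV);m=cv2.inRange(h,(0,180,90),(2,255,255));m[:,:280]=0;m[:,345:]=0;m[:200]=0;m[250:]=0
r=cv2.minAreaRect(cv2.findNonZero(m));bx=plane(d,cv2.boxPoints(r),84).round(0);print(bx.tolist())
E
python3 w.py - - -
```

```text
clock: 17.25
eef_pos: [487.7, -128.5, 230.6]
tool_rot: [-0.008, 0.074, 0.997, 0.001]
force: [0.7, -0.2, 0.5]
finger_gap: -0.0
clock: 17.75
eef_pos: [465.9, -278.3, 235.0]
tool_rot: [-0.002, 0.076, 0.997, -0.0]
force: [-0.1, 1.3, -0.4]
finger_gap: 0.1
[[561.0, -45.0, 84.0], [584.0, -48.0, 84.0], [573.0, -120.0, 84.0], [550.0, -116.0, 84.0]]
t 17.85 p [ 467.3 -274.8  234.6] tooly ang 81.5 tilt z [-0.004  0.002 -1.   ] F [-0.3  0.5 -0.5] gap 0.0
scaled shift [0. 0. 0.] rows@.75 0.0 q [-0.13  0.26  0.73  1.65 -0.18  1.31  2.05]
```

View pics/c7.png

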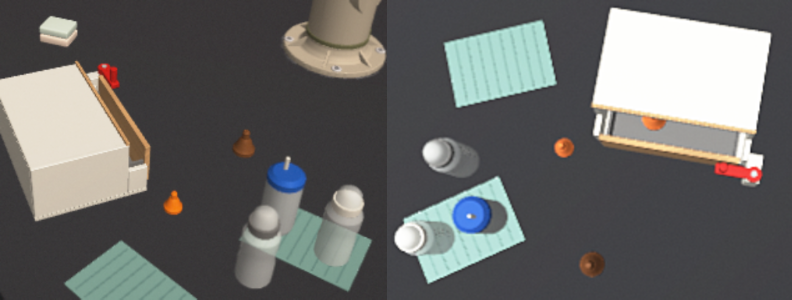

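The bar lies along the tray front (about 9° in the image, against about 10° for the organizer's own axis), and the tray is shut. The cup is upright on the mat, the nipple is standing in the tray, and the bottles have not moved.

```bash
python3 -c "
from station import bot
print(bot.finish_job())"
```

```text
the job is handed in; nothing more can be done
None
```

I handed the job in at about 18 s of the 62 s allowed. The hand-in gives no verdict, so the result rests on my own checks.

**What I did**
- Lifted the straw cup out of the tray upright, stood it on the free half of the nearer mat, let go and moved clear.
- Pushed the tray in against its stop, where the force rose to about 41 N.
- Turned the red turnbutton across with the closed fingers until it hit its stop, at about 20 N.

**Last checks**
- **Cup:** it stands upright on the mat, at about (0, -55) mm in the mat's frame, taken from where the gripper let go.
- **Turnbutton:** the bar lies at about 9° in the top view. The organizer's width axis lies at about 10°, so the difference is within the 0.12 rad limit.
- **Nipple, bottles and case:** by eye, the nipple stands in the tray and both bottles and the case look unmoved.
- **Robot:** the arm is clear of everything.

**What disagreed**
- **Tray front position:** my rough image reading put the tray's front 3–7 mm short of home. The contact position when the push stopped agreed with fully home to within about 1 mm, so I trusted that.
- **Push force:** the 41 N is the wrist-force reading while the fingertips pressed on the tray. The wrist limit is 120 N, and the 40 N limit is stated for the arm and the gripper's body.

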